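Fit the rotor, its lid and the locking cap on a bench microcentrifuge

TASK

Put the microcentrifuge back together: set the rotor on the drive spindle and turn it gently until it drops over the drive bar and sits fully home, lay the rotor lid over the rotor's hub, then push the locking cap onto the spindle until it snaps fully home. Never force, ram or drop a part (if it stops short, feel for the fit rather than push), leave the tube rack, the wash bottle and the tip box alone, and let go of everything at the end.

Things in the scene. Friction and masses are not known exactly. Their poses are not given: they have to be found in the camera images.
- centrifuge: White microcentrifuge, fixed. Origin at the centre of its underside, below the spindle axis; z up, front panel towards its -y; its chamber lid stands open along its +y edge (122 mm from the axis, leaning away, 270 mm high, 200 mm wide). Case 220 mm along x, -145 to +110 mm along y, deck 105 mm high; open round chamber 148 mm across, floor at 60 mm.
- spindle_seat (a point): Point on the vertical spindle axis, 78 mm above the bench, at the top of the flange (42 mm across) on which the rotor rests; axes as the centrifuge's. On the flange lies a drive bar, 38 x 5 x 6 mm high, centred on the axis; its direction varies and is not measured. Shaft 13.6 mm across up to 44 mm above the seat. The spindle turns only stiffly (0.25 N m).
- spindle_tip (a point): Top of the spindle, 66 mm above spindle_seat. The top 22 mm is a spigot 9 mm across with a tapered tip; three spring bulges round it, 55 mm above the seat, stand out to 13.4 mm across and snap into the locking cap.
- rotor: Loose aluminium rotor 110 mm across, about 0.28 kg. Origin: centre of its underside; z up. Deck with 12 tube holes at 20 mm, above it the hub to grip, 34 mm across, bevelled top at 45 mm. Bore 16 mm right through. Two crossed grooves under it, along its x and y, 8 mm wide, 7 deep: until one lines up with the drive bar it stands 6 mm high on the bar; home, its origin is at spindle_seat.
- rotor_lid: Loose aluminium rotor lid, a shallow disc 108 mm across, about 0.12 kg, right way up. Origin: centre of its underside; z up. Plate top at 10 mm, above it a collar to grip, 48 mm across outside, top at 26 mm. Its 38 mm hole goes over the rotor's hub and its rim rests on the deck: home, its origin is 20 mm above the rotor's.
- locking_cap: Loose black cap, 0.08 kg, 28 mm high, right way up. Origin: centre of its underside; z up. Flange 54 mm across, 5 mm thick, above it a fluted knob to grip, 34 mm across. Blind bore 11 mm across. On the spigot it first stops on the spring bulges, origin about 58 mm above spindle_seat; a push of 6 to 10 N snaps it past them, and home its flange rests on the lid's collar, origin 46 mm above the seat.
- tube_rack: White rack with small tubes, 100 x 200 mm, 47 mm high; leave alone. Origin at the centre of its underside.
- wash_bottle: White wash bottle with yellow spout, 64 mm across, 203 mm high; leave alone. Origin at the centre of its underside.
- tip_box: Blue and white pipette tip box, 82 x 122 mm, 68 mm high; leave alone. Origin at the centre of its underside.
Things that resemble listed ones, but are neither listed nor needed, are in the scene too. Leave any pink or red look-alike of the rotor alone. Leave any yellow look-alike of the rotor_lid alone.

How it is judged:
On the way, in this order (a step that is already met when the one before it is completed fails the run):
1. the rotor sits fully home on the spindle seat, over the drive bar (z of rotor in the frame of spindle_seat below 0.002 m and horizontal distance between rotor and spindle_seat below 0.003 m and angle between rotor's own z axis and vertical below 0.05 rad), for 0.2 s.
2. the lid lies flat on the seated rotor, round its hub (z of rotor in the frame of spindle_seat below 0.002 m and z of rotor_lid in the frame of spindle_seat below 0.023 m and horizontal distance between rotor_lid and spindle_seat below 0.005 m and angle between rotor_lid's own z axis and vertical below 0.05 rad), for 0.2 s.
At the end, for the whole second after the job is handed in: Rotor within 2 mm of its seat in height and 3 mm sideways; lid flat on it, within 3 mm in height and 5 mm sideways; cap snapped on, within 3 mm in height and sideways; all upright, released and at rest (all of step 2 and horizontal distance between each of rotor, locking_cap and spindle_seat below 0.003 m and angle between rotor's own z axis and vertical below 0.05 rad and z of locking_cap in the frame of spindle_seat below 0.049 m and angle between locking_cap's own z axis and vertical below 0.06 rad and linear speed of each of rotor, rotor_lid, locking_cap below 0.02 m/s); the robot touches nothing.
It fails at once if the rotor is rammed, dropped or pressed on the spindle or centrifuge with more than 40 N (contact force between rotor and centrifuge above 40 N).
It fails at once if the lid is pressed or dropped on the rotor or the centrifuge with more than 40 N (contact force between rotor_lid and rotor above 40 N or contact force between rotor_lid and centrifuge above 40 N).
It fails at once if the locking cap is forced on the spindle or the lid with more than 40 N (contact force between locking_cap and centrifuge above 40 N or contact force between locking_cap and rotor_lid above 40 N).
It fails at once if a bystander is moved by more than 20 mm or tipped (distance of any of tube_rack, wash_bottle, tip_box from where it was at the start of the episode above 0.02 m or angle between wash_bottle's own z axis and vertical above 0.4 rad).
It also fails if it takes over 72 s, if anything falls off the work surface, if the arm or the gripper's body presses on something with over 40 N, if the wrist force passes 120 N, or if a joint passes its speed limit or range.

ROBOT

A 7-joint arm with a two-finger parallel gripper is mounted at the origin on the work surface. World frame = base frame: x ahead of the robot, y to its left, z up, the work surface at z = 0. Lengths are in m, angles in rad, forces in N, time in s.
With the tool pointing down it reaches from about 0.35 to 0.9 m from the base axis. Payload 19.9 kg.
Tool frame: the origin (TCP) lies at the centre of the arm's flange, where the gripper is bolted on; the fingertips stand 173 mm ahead of it and the grasp point (between the pads) lies 155 mm ahead of it (r.tcp_to_grasp is the distance from the TCP to the grasp point, in m); z points along the fingers, y is the direction in which the jaws open and shut (so a half turn about z gives the same grasp; the last joint's range is limited). The gripper opens to 85 mm and grips with 20 to 120 N. Pads are 22 mm wide; open, the fingers measure 114 mm over their backs; the gripper's body (76 mm by 85 mm) begins 54 mm behind the grasp point. The pads swing forward as they close: fully open they stand 13 mm farther back than shut.
Start: joints at [1.246, 0.417, -0.01, 1.614, 0.005, 1.111, -0.053], TCP at [0.175, -0.6, 0.405] pointing down, gripper open.
Joint ranges: [-2.81, 2.81], [-0.39, 2.02], [-1.27, 1.25], [0.06, 2.57], [-1.19, 4.33], [0.19, 2], [-2.82, 2.82]. Speed limits (rad/s): [1.89, 1.89, 2.39, 2.39, 3.01, 3.01, 3.01].

INTERFACE

Orientations are given as a unit quaternion [w, x, y, z].
In Python, from workcell import r, imaging, ticket gives the robot as it stands.
- The arm moves only by the tool send_rows, never from a script. Its argument "motion" is a list of rows, each an object with "travel": the shift along the tool's x, y, z in cm, a list of three; "twist": the turn about the tool's z in rad; "fingers": the closure, from 0 (fully open) to 1 (shut). In form: [{"travel": [dx, dy, dz], "twist": twist, "fingers": fingers}, ...]. A call has 1 to 5 rows; each row is the pose to reach, as a shift and turn from the pose measured when the call began, along the tool's axes at that moment; what a row does not reach only later rows make up. A row lasts 1/8 s, in which the tool goes at most 62.5 mm and 10.7 degrees, less where a joint would pass 70% of its speed; a pose out of reach is approached as far as the arm can. A call with a gripper value outside its range is refused whole. The fingers move at their own pace and stop on an object; "newtons" is the grip in N (left out, the last holds). Time passes only in rows, so rows that repeat a pose let the fingers close. It gives the time, the measured TCP pose, the force and the opening at its end, in the units of the state.
- r.read_state(): the state, without advancing time (a new reading comes with each control period).
- imaging.get_image(name): name is "side" or "top"; returns (picture, depth): 420x560x3 uint8, blue, green, red; 420x560 float32, m along the optical axis (not along the pixel's ray), 0 where there is no reading.
- imaging.camera_info(name): a dict with "fx", "fy", "cx", "cy" (pixels), "dist" ([k1, k2, p1, p2, k3] as OpenCV has them; the pictures are not rectified), "T" (4x4, takes a point from camera to world coordinates). Camera axes: x right, y up, looking along -z (the intrinsics and any distortion apply to the point x, -y, -z); pixel columns grow to the right and rows downward; lengths in m; the calibration is good to about 2 mm. A picture is of the moment at which its call begins. camera_info takes no time and is no camera call.
- ticket.sign_off(): hands the job in, once; it reports no verdict.
The state is a dict: "t": time; "joint_pos": joint angles; "qd": joint speeds; "tau": joint torques, N m; "tcp_pos": TCP position; "tool_rot": TCP orientation; "ft_force": force on the tool from outside, world axes, zero at the start; "wrist_torque": the same for the moment, N m; "width": opening from 0.0 (shut) to 1.0 (fully open).
Only numpy, scipy, OpenCV 4.12 (cv2) and the standard library are available. Lean on these libraries where they do the work, as an engineer would, in place of code of your own. Each camera call takes 0.05 s, during which the arm holds its last target. There are 200 camera calls.

## Working session

There is one attempt and no reset: what is moved stays moved. The work goes in short steps, Python scripts to look and compute and a tool call to move; the robot and the scene stay as the last step left them, time stands still between calls to the robot, and variables do not carry over. Pictures are saved under pics/ and viewed, about 8 in all and at most 12, crops included, and the job is handed in when it is done.

Besides the shell and the picture viewer there is one more tool, called after "Emit:" in YAML: its name, and indented under it one key for each argument. send_rows: Moves the arm, as the interface text tells. Its arguments: {"type":"object","properties":{"motion":{"type":"array","items":{"type":"object","properties":{"travel":{"type":"array","items":{"type":"number"}},"twist":{"type":"number"},"fingers":{"type":"number"}}}},"newtons":{"type":"number"}},"required":["motion"]}

```bash
mkdir -p pics; ls; python3 - <<'E'
from workcell import r, imaging
import cv2,numpy as np
for n in("top","side"):
    p,d=imaging.get_image(n); cv2.imwrite(f"pics/{n}0.png",p); np.save(f"pics/{n}0.npy",d)
    c=imaging.camera_info(n); print(n,{k:np.round(np.array(v),3).tolist() for k,v in c.items()})
s=r.read_state(); print({k:np.round(v,3).tolist() for k,v in s.items()}, r.tcp_to_grasp)
E
```

```text
pics
top {'fx': 430.361, 'fy': 430.361, 'cx': 276.829, 'cy': 216.017, 'dist': [-0.138, 0.0, 0.0, 0.0, 0.0], 'T': [[0.012, 0.997, -0.078, 0.448], [-1.0, 0.012, 0.002, -0.147], [0.003, 0.078, 0.997, 1.282], [0.0, 0.0, 0.0, 1.0]]}
side {'fx': 406.186, 'fy': 406.186, 'cx': 285.117, 'cy': 201.098, 'dist': [-0.041, 0.0, 0.0, 0.0, 0.0], 'T': [[0.96, 0.188, -0.208, 0.339], [-0.28, 0.669, -0.688, -0.804], [0.01, 0.719, 0.695, 0.769], [0.0, 0.0, 0.0, 1.0]]}
{'t': 0.1, 'joint_pos': [1.245, 0.418, -0.01, 1.614, 0.005, 1.111, -0.053], 'qd': [-0.002, -0.001, 0.001, -0.002, -0.002, 0.0, -0.002], 'tau': [0.001, -86.582, 0.68, -43.564, 0.019, 0.005, -0.0], 'tcp_pos': [0.175, -0.6, 0.404], 'tool_rot': [-0.001, 0.99, 0.141, -0.0], 'ft_force': [0.167, -0.065, 0.434], 'wrist_torque': [0.012, -0.025, 0.026], 'width': 1.004} 0.1547
```

View pics/top0.png

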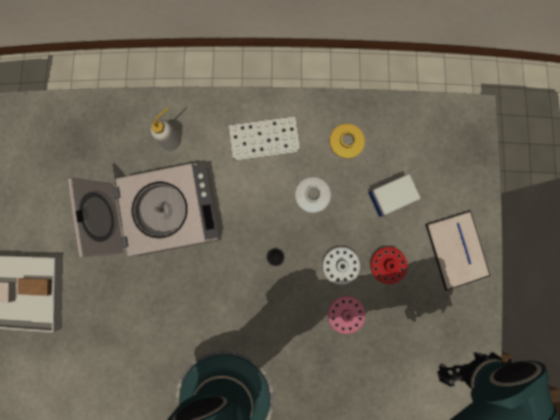

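View pics/side0.png

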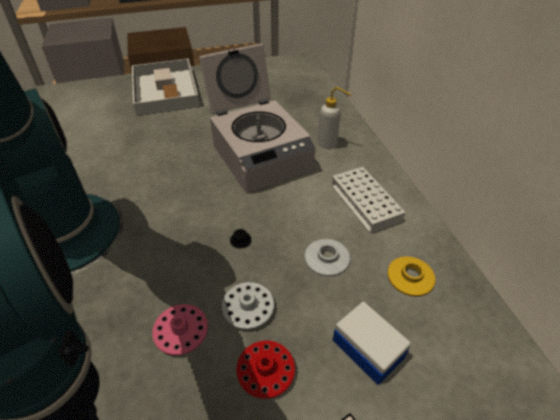

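```bash
cat > h.py <<'E'
from workcell import r, imaging
import cv2,numpy as np
def cloud(n,d):
    c=imaging.camera_info(n); K=np.array([[c["fx"],0,c["cx"]],[0,c["fy"],c["cy"]],[0,0,1]])
    v,u=np.mgrid[:d.shape[0],:d.shape[1]]
    q=cv2.undistortPoints(np.stack([u,v],-1).reshape(-1,1,2).astype(np.float64),K,np.array(c["dist"],float)).reshape(*d.shape,2)
    P=np.stack([q[...,0]*d,-q[...,1]*d,-d],-1); T=np.array(c["T"])
    W=P@T[:3,:3].T+T[:3,3]; W[d==0]=np.nan
    return W
def proj(n,X):
    c=imaging.camera_info(n); K=np.array([[c["fx"],0,c["cx"]],[0,c["fy"],c["cy"]],[0,0,1]])
    Ti=np.linalg.inv(np.array(c["T"])); X=np.atleast_2d(X)@Ti[:3,:3].T+Ti[:3,3]; X=X*[1,-1,-1]
    return cv2.projectPoints(X,np.zeros(3),np.zeros(3),K,np.array(c["dist"],float))[0].reshape(-1,2)
def circ(xy):
    (c,rad)=cv2.minEnclosingCircle(xy.astype(np.float32)); return np.array(c),rad
def fit(n,W,u,v,w,zlo,zhi,rmax=None):
    S=W[v-w:v+w+1,u-w:u+w+1].reshape(-1,3); S=S[(S[:,2]>zlo)&(S[:,2]<zhi)]
    if rmax:
        m=np.median(S[:,:2],0); S=S[np.hypot(*(S[:,:2]-m).T)<rmax]
    c,rad=circ(S[:,:2]); print(n,len(S),"mean",S.mean(0).round(4),"encl",c.round(4),round(rad,4)); return c
E
python3 - <<'E'
from h import *
d=np.load("pics/top0.npy");W=cloud("top",d);p=cv2.imread("pics/top0.png")
print("bench",W[300,150],W[100,300])
fit("rotor hub",W,341,264,22,.035,.06); fit("rotor deck",W,341,264,24,.012,.03)
fit("lid collar",W,313,195,22,.018,.04); fit("lid plate",W,313,195,24,.005,.016)
fit("cap knob",W,275,257,14,.02,.04); fit("cap flange",W,275,257,14,.003,.04)
fit("chamber floor",W,160,210,26,.045,.08); fit("flange",W,162,208,10,.07,.1);fit("spindle",W,162,208,12,.1,.16)
S=W[165:250,110:225]; S=S[(S[...,2]>.098)&(S[...,2]<.112)]
print("deck rect",cv2.minAreaRect(S[:,:2].astype(np.float32)))
for a,n in(((80,310,250,370),"parts"),((150,110,265,230),"cen")): pass
a=cv2.resize(p[165:250,115:210],None,fx=6,fy=6,interpolation=cv2.INTER_CUBIC); b=cv2.resize(p[170:290,250:370],None,fx=4.25,fy=4.25,interpolation=cv2.INTER_CUBIC)
cv2.imwrite("pics/a.png",a);cv2.imwrite("pics/b.png",b); print(a.shape,b.shape)
E
```

```text
bench [0.2910277  0.22544568 0.00240923] [ 0.90694373 -0.21751669  0.00150023]
rotor hub 87 mean [ 0.4036 -0.3389  0.044 ] encl [ 0.4028 -0.3397] 0.0175
rotor deck 1006 mean [ 0.4032 -0.3396  0.0209] encl [ 0.4031 -0.34  ] 0.0556
lid collar 86 mean [ 0.6118 -0.2546  0.0256] encl [ 0.6063 -0.249 ] 0.0327
lid plate 848 mean [ 0.6115 -0.2551  0.0099] encl [ 0.6072 -0.2541] 0.0963
cap knob 102 mean [ 0.4274 -0.1457  0.0279] encl [ 0.4272 -0.1451] 0.0167
cap flange 320 mean [ 0.4261 -0.1463  0.0125] encl [ 0.4256 -0.1493] 0.0545
chamber floor 1756 mean [0.5561 0.1843 0.0633] encl [0.5558 0.1791] 0.0718
flange 149 mean [0.5512 0.1727 0.0784] encl [0.5525 0.175 ] 0.0238
spindle 34 mean [0.5517 0.1731 0.1277] encl [0.552  0.1736] 0.0063
deck rect ((0.5564439296722412, 0.166232168674469), (0.22029657661914825, 0.2631450295448303), 11.322369575500488)
(510, 570, 3) (510, 510, 3)
```

View pics/a.png

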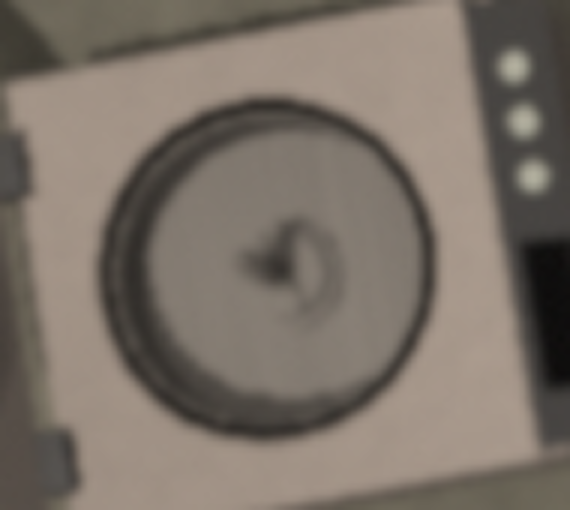

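View pics/b.png

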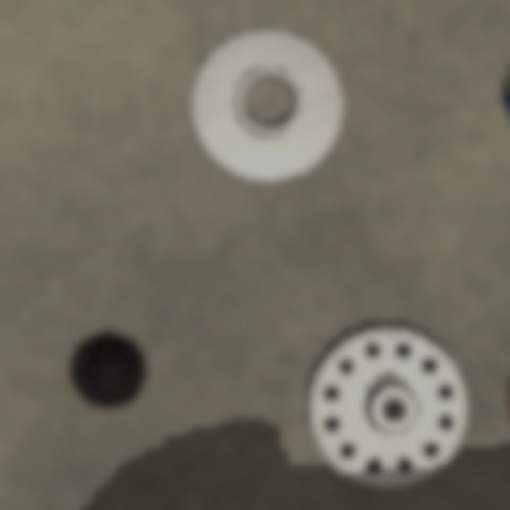

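Candidates: the rotor could be grey (341,264), red (389,265) or pink (347,315), and I choose the grey one. The lid could be grey (313,195) or yellow (348,140), and I choose the grey one. The only cap is the black one at (275,257). The close crop confirms the grey rotor and lid and the black cap. The centrifuge crop shows the flange at about (165,208), but the drive bar's direction can't be read from it. Next I refine the spindle axis.

```bash
python3 - <<'E'
from h import *
from scipy.optimize import least_squares
def rim(W,c0,R=.074):
    Z=W[...,2]; rr=np.hypot(W[...,0]-c0[0],W[...,1]-c0[1])
    m=(Z>.099)&(Z<.112)&(rr>.06)&(rr<.1); P=W[m][:,:2]; a=np.arctan2(P[:,1]-c0[1],P[:,0]-c0[0])
    b=np.digitize(a,np.linspace(-np.pi,np.pi,49)); q=np.hypot(*(P-c0).T)
    E=np.array([P[b==k][np.argsort(q[b==k])[:2]].mean(0) for k in np.unique(b)])
    f=least_squares(lambda x:np.hypot(*(E-x[:2]).T)-x[2],[*c0,R],loss="soft_l1",f_scale=.001).x
    return f.round(4)
for n in("top","side"):
    d=np.load(f"pics/{n}0.npy");W=cloud(n,d)
    c=np.array([.553,.177])
    for _ in range(2):
        f=rim(W,c); c=f[:2]
    print(n,"rim",f)
    rr=np.hypot(W[...,0]-.553,W[...,1]-.176)
    for lo,hi in((.073,.082),(.085,.12),(.12,.139),(.139,.15)):
        S=W[(rr<.026)&(W[...,2]>lo)&(W[...,2]<hi)]
        if len(S): print(lo,len(S),S.mean(0).round(4),np.ptp(S,0).round(4), (S.min(0)/2+S.max(0)/2).round(4))
    S=W[(np.hypot(W[...,0]-.4031,W[...,1]+.3398)<.065)]
    for lo,hi in((.016,.026),(.038,.05)):
        Q=S[(S[:,2]>lo)&(S[:,2]<hi)]; print("rotor",len(Q),Q.mean(0).round(4),circ(Q[:,:2]))
    S=W[(np.hypot(W[...,0]-.6115,W[...,1]+.255)<.065)]
    for lo,hi in((.006,.014),(.022,.03)):
        Q=S[(S[:,2]>lo)&(S[:,2]<hi)]; print("lid",len(Q),Q.mean(0).round(4),circ(Q[:,:2]))
    S=W[(np.hypot(W[...,0]-.4273,W[...,1]+.1453)<.035)]
    for lo,hi in((.0035,.01),(.025,.032),):
        Q=S[(S[:,2]>lo)&(S[:,2]<hi)]; print("cap",len(Q),Q.mean(0).round(4),circ(Q[:,:2]))
E
```

```text
top rim [0.5537 0.1764 0.071 ]
0.073 111 [0.551  0.1738 0.078 ] [0.0374 0.0395 0.0088] [0.5531 0.177  0.0775]
0.085 18 [0.5521 0.1724 0.0988] [0.0227 0.0141 0.0337] [0.5539 0.1752 0.102 ]
0.12 18 [0.5522 0.173  0.1306] [0.0114 0.0101 0.0178] [0.5522 0.1741 0.1293]
0.139 7 [0.5524 0.1751 0.1429] [0.0077 0.0041 0.0057] [0.5527 0.1747 0.143 ]
rotor 934 [ 0.403  -0.3399  0.021 ] (array([ 0.40299031, -0.33991683]), 0.05561996251344681)
rotor 79 [ 0.4035 -0.3396  0.0444] (array([ 0.40348512, -0.34069496]), 0.017250526696443558)
lid 722 [ 0.6119 -0.2548  0.01  ] (array([ 0.61263168, -0.26378432]), 0.06242800131440163)
lid 67 [ 0.6124 -0.2555  0.0263] (array([ 0.61222988, -0.2552903 ]), 0.024098187685012817)
cap 149 [ 0.4287 -0.1451  0.0057] (array([ 0.42655629, -0.14548233]), 0.03428478538990021)
cap 84 [ 0.4278 -0.146   0.0284] (array([ 0.42728549, -0.14500988]), 0.016649693250656128)
side rim [0.5509 0.1743 0.0727]
0.073 86 [0.5507 0.1705 0.0773] [0.0426 0.0416 0.0085] [0.5514 0.1737 0.0774]
0.085 44 [0.5509 0.1724 0.1024] [0.0171 0.0142 0.0344] [0.5539 0.1745 0.1026]
0.12 24 [0.5508 0.1744 0.1297] [0.0119 0.0101 0.0177] [0.5506 0.1756 0.1291]
0.139 4 [0.5526 0.1767 0.1403] [0.0037 0.0038 0.0019] [0.5526 0.1766 0.1405]
rotor 1690 [ 0.3995 -0.3435  0.0206] (array([ 0.39964998, -0.33861074]), 0.05660906806588173)
rotor 167 [ 0.4002 -0.3415  0.0443] (array([ 0.40077078, -0.3397195 ]), 0.017394086346030235)
lid 949 [ 0.6086 -0.2612  0.0093] (array([ 0.61111248, -0.25627503]), 0.05430253595113754)
lid 119 [ 0.6106 -0.2576  0.0246] (array([ 0.61140043, -0.25695127]), 0.024518467485904694)
cap 101 [ 0.4238 -0.1572  0.0054] (array([ 0.42340904, -0.14886996]), 0.026663418859243393)
cap 96 [ 0.4237 -0.1479  0.0269] (array([ 0.42367598, -0.14754283]), 0.016673309728503227)
```

Emit:
send_rows:
  motion:
    - {"travel":[0,0,0],"twist":0.142,"fingers":0}
    - {"travel":[0,0,0],"twist":0.283,"fingers":0}
    - {"travel":[0,0,0],"twist":0.283,"fingers":0}
  newtons: 40

```text
t: 0.48
tcp_pos: [0.1751, -0.5998, 0.4038]
tool_rot: [-0.001, 1.0, 0.001, -0.0]
ft_force: [-0.8, -0.2, -0.4]
width: 1.002
```

Emit:
send_rows:
  motion:
    - {"travel":[3.8,-4.3,0],"twist":0,"fingers":0}
    - {"travel":[7.6,-8.7,0],"twist":0,"fingers":0}
    - {"travel":[11.4,-13,0],"twist":0,"fingers":0}
    - {"travel":[15.1,-17.3,0],"twist":0,"fingers":0}
    - {"travel":[18.9,-21.7,0],"twist":0,"fingers":0}

```text
t: 1.1
tcp_pos: [0.3646, -0.3809, 0.4041]
tool_rot: [-0.001, 1.0, 0.003, -0.0]
ft_force: [0.3, -0.1, 0.1]
width: 0.999
```

Emit:
send_rows:
  motion:
    - {"travel":[4,-4,4],"twist":0,"fingers":0}
    - {"travel":[4,-4,8],"twist":0,"fingers":0}
    - {"travel":[4,-4,8],"twist":0,"fingers":0}

```text
t: 1.48
tcp_pos: [0.4041, -0.3397, 0.322]
tool_rot: [-0.002, 1.0, 0.005, -0.002]
ft_force: [-0.5, -0.9, 1.8]
width: 0.999
```

Emit:
send_rows:
  motion:
    - {"travel":[-0.2,0,4.5],"twist":0.01,"fingers":0}
    - {"travel":[-0.2,0,9],"twist":0.01,"fingers":0}
    - {"travel":[-0.2,0,11],"twist":0.01,"fingers":0}
    - {"travel":[-0.2,0,12],"twist":0.01,"fingers":0}
    - {"travel":[-0.2,0,12.6],"twist":0.01,"fingers":0}

```text
t: 2.1
tcp_pos: [0.4016, -0.34, 0.1969]
tool_rot: [-0.002, 1.0, -0.0, -0.002]
ft_force: [0.1, 0.5, -0.1]
width: 0.998
```

Emit:
send_rows:
  motion:
    - {"travel":[0,0,0],"twist":0,"fingers":0.4}
    - {"travel":[0,0,0],"twist":0,"fingers":0.55}
    - {"travel":[0,0,0],"twist":0,"fingers":0.7}
    - {"travel":[0,0,0],"twist":0,"fingers":0.8}
    - {"travel":[0,0,0],"twist":0,"fingers":0.8}
  newtons: 40

```text
t: 2.72
tcp_pos: [0.4018, -0.3401, 0.1976]
tool_rot: [-0.001, 1.0, 0.0, -0.002]
ft_force: [-1.1, 0.7, 8.5]
width: 0.369
```

```bash
python3 - <<'E'
from h import *
s=r.read_state(); print({k:np.round(s[k],4).tolist() for k in("t","tcp_pos","tool_rot","ft_force","wrist_torque","width")})
E
```

```text
{'t': 2.725, 'tcp_pos': [0.4018, -0.3401, 0.1976], 'tool_rot': [-0.0014, 1.0, 0.0001, -0.0015], 'ft_force': [-1.1429, 0.6559, 8.4533], 'wrist_torque': [0.2585, 0.3871, 0.06], 'width': 0.3693}
```

Emit:
send_rows:
  motion:
    - {"travel":[0,0,0],"twist":0,"fingers":0.8}
    - {"travel":[0,0,-1],"twist":0,"fingers":0.8}
    - {"travel":[0,0,-3],"twist":0,"fingers":0.8}
    - {"travel":[0,0,-3],"twist":0,"fingers":0.8}
  newtons: 60

```text
t: 3.22
tcp_pos: [0.4022, -0.3405, 0.229]
tool_rot: [-0.001, 1.0, 0.0, -0.001]
ft_force: [-0.2, 0.5, -1.6]
width: 0.362
```

```bash
python3 - <<'E'
from h import *
s=r.read_state(); print({k:np.round(s[k],4).tolist() for k in("t","tcp_pos","ft_force","wrist_torque","width")})
p,d=imaging.get_image("side"); cv2.imwrite("pics/c.png",cv2.resize(p[150:420,130:380],None,fx=2.2,fy=2.2,interpolation=cv2.INTER_CUBIC))
E
```

```text
{'t': 3.225, 'tcp_pos': [0.4022, -0.3405, 0.229], 'ft_force': [-0.1618, 0.48, -1.5882], 'wrist_torque': [0.0503, -0.0495, -0.0458], 'width': 0.362}
```

View pics/c.png

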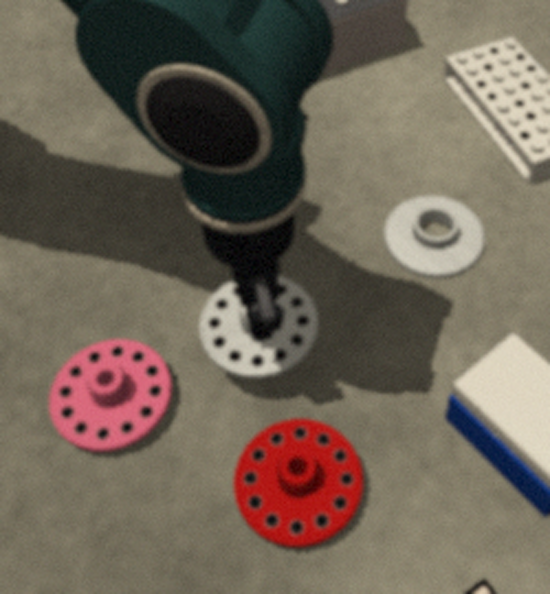

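Emit:
send_rows:
  motion:
    - {"travel":[0,0,-4],"twist":0,"fingers":0.8}
    - {"travel":[0,0,-8],"twist":0,"fingers":0.8}
    - {"travel":[0,0,-12],"twist":0,"fingers":0.8}
    - {"travel":[1,-4,-15],"twist":0,"fingers":0.8}
    - {"travel":[2,-8,-16],"twist":0,"fingers":0.8}

```text
t: 3.9
tcp_pos: [0.4225, -0.2597, 0.3892]
tool_rot: [-0.001, 1.0, -0.0, -0.0]
ft_force: [-0.3, -0.0, -3.0]
width: 0.362
```

Emit:
send_rows:
  motion:
    - {"travel":[1.5,-5,0],"twist":0,"fingers":0.8}
    - {"travel":[3,-10,0],"twist":0,"fingers":0.8}
    - {"travel":[4.5,-15,0],"twist":0,"fingers":0.8}
    - {"travel":[6,-20,0],"twist":0,"fingers":0.8}
    - {"travel":[7.5,-25,0],"twist":0,"fingers":0.8}

```text
t: 4.53
tcp_pos: [0.4978, -0.0082, 0.3889]
tool_rot: [-0.001, 1.0, -0.0, -0.001]
ft_force: [0.1, 0.5, -2.0]
width: 0.365
```

Emit:
send_rows:
  motion:
    - {"travel":[1.5,-5,0],"twist":0,"fingers":0.8}
    - {"travel":[3,-10,0],"twist":0,"fingers":0.8}
    - {"travel":[4.2,-14,0],"twist":0,"fingers":0.8}
    - {"travel":[4.2,-14,0],"twist":0,"fingers":0.8}

```text
t: 5.03
tcp_pos: [0.5399, 0.1349, 0.3879]
tool_rot: [-0.001, 1.0, 0.002, -0.001]
ft_force: [-0.6, -0.6, -1.6]
width: 0.363
```

Emit:
send_rows:
  motion:
    - {"travel":[0.6,-2,1],"twist":0.004,"fingers":0.8}
    - {"travel":[1.2,-4.1,2],"twist":0.004,"fingers":0.8}
    - {"travel":[1.2,-4.1,2.6],"twist":0.004,"fingers":0.8}
    - {"travel":[1.2,-4.1,2.8],"twist":0.004,"fingers":0.8}

```text
t: 5.52
tcp_pos: [0.5516, 0.175, 0.3592]
tool_rot: [-0.001, 1.0, -0.001, -0.002]
ft_force: [0.0, -0.1, -3.4]
width: 0.365
```

```bash
cat >> h.py <<'E'
def state():
    s=r.read_state(); print({k:np.round(s[k],4).tolist() for k in("t","tcp_pos","tool_rot","ft_force","wrist_torque","width")}); return s
def disc(n,c,z,R,tol=.006,show=None):
    """plane and outer-edge circle of a level disc near height z"""
    from scipy.optimize import least_squares
    p,d=imaging.get_image(n)
    if show: cv2.imwrite(show,p)
    W=cloud(n,d); rr=np.hypot(W[...,0]-c[0],W[...,1]-c[1])
    S=W[(rr<R+.015)&(rr>.026)&(abs(W[...,2]-z)<tol)]
    m=np.median(S,0); U=np.linalg.lstsq(np.c_[S[:,:2]-m[:2],np.ones(len(S))],S[:,2],rcond=None)[0]
    a=np.arctan2(*(S[:,1::-1]-c[:2][::-1]).T); b=np.digitize(a,np.linspace(-np.pi,np.pi,37)); q=np.hypot(*(S[:,:2]-c[:2]).T)
    E=[]
    for k in np.unique(b):
        j=np.where(b==k)[0]
        if len(j)>8: j=j[np.argsort(-q[j])[:2]]; E.append(S[j,:2].mean(0))
    E=np.array(E); E=E
    f=least_squares(lambda x:np.hypot(*(E-x).T)-R,c[:2],loss="soft_l1",f_scale=.001)
    print(n,len(S),len(E),"tilt",U[:2].round(3),"z",m[2].round(4),"centre",f.x.round(4),"res",np.median(abs(f.fun)).round(4)); return f.x
E
python3 - <<'E'
from h import *
s=state(); t=s["tcp_pos"]
for n in("top","side"): disc(n,t[:2],t[2]-.1976+.0205,.055,show=f"pics/d_{n}.png")
a=cv2.imread("pics/d_side.png")[60:220,150:340];b=cv2.imread("pics/d_top.png")[140:280,70:250]
cv2.imwrite("pics/d.png",np.hstack([cv2.resize(a,(400,336)),cv2.resize(b,(400,336))]))
E
```

```text
{'t': 5.525, 'tcp_pos': [0.5516, 0.175, 0.3592], 'tool_rot': [-0.0009, 1.0, -0.0006, -0.0019], 'ft_force': [0.0467, -0.1477, -3.4482], 'wrist_torque': [-0.0568, -0.0389, 0.0086], 'width': 0.3645}
top 541 22 tilt [-0.     0.006] z 0.1818 centre [0.5528 0.1754] res 0.0008
side 495 30 tilt [0.    0.011] z 0.181 centre [0.5501 0.1725] res 0.0009
```

View pics/d.png

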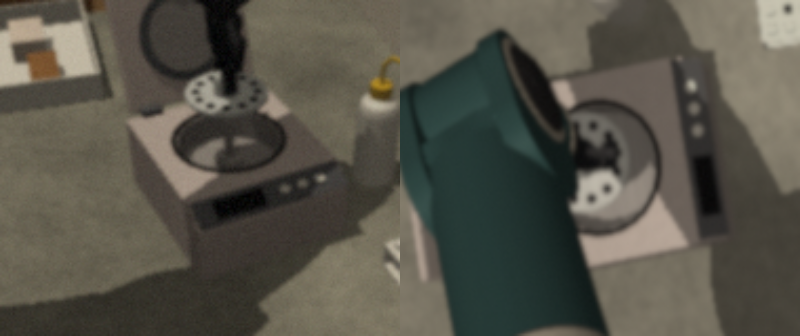

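Emit:
send_rows:
  motion:
    - {"travel":[0.06,-0.15,0.5],"twist":0,"fingers":0.8}
    - {"travel":[0.06,-0.15,1.2],"twist":0,"fingers":0.8}
    - {"travel":[0.06,-0.15,1.8],"twist":0,"fingers":0.8}
    - {"travel":[0.06,-0.15,2.2],"twist":0,"fingers":0.8}
    - {"travel":[0.06,-0.15,2.6],"twist":0,"fingers":0.8}

```text
t: 6.25
tcp_pos: [0.5522, 0.1766, 0.3335]
tool_rot: [-0.001, 1.0, -0.001, -0.002]
ft_force: [0.3, 0.2, -2.7]
width: 0.36
```

Emit:
send_rows:
  motion:
    - {"travel":[0,0,0.3],"twist":0,"fingers":0.8}
    - {"travel":[0,0,0.6],"twist":0,"fingers":0.8}
    - {"travel":[0,0,0.6],"twist":0,"fingers":0.8}

```text
t: 6.62
tcp_pos: [0.5522, 0.1765, 0.3273]
tool_rot: [-0.001, 1.0, -0.001, -0.002]
ft_force: [-0.3, 0.1, -2.9]
width: 0.36
```

```bash
python3 - <<'E'
from h import *
s=state(); t=s["tcp_pos"]
for n in("top","side"): disc(n,t[:2],t[2]-.1976+.0215,.055,show=f"pics/e_{n}.png")
E
```

```text
{'t': 6.625, 'tcp_pos': [0.5522, 0.1765, 0.3273], 'tool_rot': [-0.001, 1.0, -0.0008, -0.0017], 'ft_force': [-0.3169, 0.0849, -2.9235], 'wrist_torque': [-0.0429, -0.0592, 0.0617], 'width': 0.3603}
top 495 21 tilt [0.    0.011] z 0.1504 centre [0.5535 0.1771] res 0.001
side 473 29 tilt [0.    0.007] z 0.1491 centre [0.551  0.1747] res 0.001
```

Emit:
send_rows:
  motion:
    - {"travel":[0,0,0.3],"twist":0,"fingers":0.8}
    - {"travel":[0,0,0.6],"twist":0,"fingers":0.8}

```text
t: 6.98
tcp_pos: [0.5522, 0.1766, 0.3214]
tool_rot: [-0.001, 1.0, -0.001, -0.001]
ft_force: [-0.2, 0.2, -2.5]
width: 0.365
```

Emit:
send_rows:
  motion:
    - {"travel":[0,0,0.15],"twist":0,"fingers":0.8}
    - {"travel":[0,0,0.2],"twist":0,"fingers":0.8}

```text
t: 7.22
tcp_pos: [0.5522, 0.1766, 0.3193]
tool_rot: [-0.001, 1.0, -0.001, -0.002]
ft_force: [0.4, 0.2, -2.5]
width: 0.364
```

Emit:
send_rows:
  motion:
    - {"travel":[0,0,0.15],"twist":0,"fingers":0.8}
    - {"travel":[0,0,0.2],"twist":0,"fingers":0.8}

```text
t: 7.48
tcp_pos: [0.5522, 0.1766, 0.3172]
tool_rot: [-0.001, 1.0, -0.001, -0.002]
ft_force: [-0.2, 0.2, -2.6]
width: 0.363
```

Emit:
send_rows:
  motion:
    - {"travel":[0,0,0.15],"twist":0,"fingers":0.8}
    - {"travel":[0,0,0.2],"twist":0,"fingers":0.8}

```text
t: 7.72
tcp_pos: [0.5522, 0.1766, 0.3151]
tool_rot: [-0.001, 1.0, -0.001, -0.002]
ft_force: [0.2, -0.3, -2.1]
width: 0.363
```

Emit:
send_rows:
  motion:
    - {"travel":[0,0,0.3],"twist":0,"fingers":0.8}
    - {"travel":[0,0,0.6],"twist":0,"fingers":0.8}
    - {"travel":[0,0,0.6],"twist":0,"fingers":0.8}

```text
t: 8.1
tcp_pos: [0.5521, 0.1766, 0.3088]
tool_rot: [-0.001, 1.0, -0.001, -0.002]
ft_force: [-0.9, -0.2, -2.2]
width: 0.363
```

Emit:
send_rows:
  motion:
    - {"travel":[0,0,0.3],"twist":0,"fingers":0.8}
    - {"travel":[0,0,0.6],"twist":0,"fingers":0.8}
    - {"travel":[0,0,0.9],"twist":0,"fingers":0.8}

```text
t: 8.48
tcp_pos: [0.5521, 0.1767, 0.2996]
tool_rot: [-0.001, 1.0, -0.001, -0.002]
ft_force: [1.2, 0.5, -2.3]
width: 0.363
```

Emit:
send_rows:
  motion:
    - {"travel":[0,0,0.3],"twist":0,"fingers":0.8}
    - {"travel":[0,0,0.6],"twist":0,"fingers":0.8}
    - {"travel":[0,0,0.9],"twist":0,"fingers":0.8}

```text
t: 8.85
tcp_pos: [0.5521, 0.1767, 0.2904]
tool_rot: [-0.001, 1.0, -0.001, -0.002]
ft_force: [1.0, 1.0, -3.0]
width: 0.358
```

Emit:
send_rows:
  motion:
    - {"travel":[0,0,0.2],"twist":0,"fingers":0.8}
    - {"travel":[0,0,0.4],"twist":0,"fingers":0.8}
    - {"travel":[0,0,0.4],"twist":0,"fingers":0.8}

```text
t: 9.22
tcp_pos: [0.5521, 0.1767, 0.2863]
tool_rot: [-0.001, 1.0, -0.001, -0.002]
ft_force: [1.0, 0.6, -2.3]
width: 0.364
```

Emit:
send_rows:
  motion:
    - {"travel":[0,0,0.15],"twist":0,"fingers":0.8}
    - {"travel":[0,0,0.3],"twist":0,"fingers":0.8}

```text
t: 9.48
tcp_pos: [0.5521, 0.1767, 0.2832]
tool_rot: [-0.001, 1.0, -0.001, -0.002]
ft_force: [0.1, 1.3, -2.2]
width: 0.363
```

Emit:
send_rows:
  motion:
    - {"travel":[0,0,0.1],"twist":0,"fingers":0.8}
    - {"travel":[0,0,0.1],"twist":0,"fingers":0.8}

```text
t: 9.72
tcp_pos: [0.552, 0.1767, 0.2821]
tool_rot: [-0.001, 1.0, -0.001, -0.002]
ft_force: [0.9, 0.6, -2.7]
width: 0.363
```

Emit:
send_rows:
  motion:
    - {"travel":[0,0,0.1],"twist":0,"fingers":0.8}
    - {"travel":[0,0,0.1],"twist":0,"fingers":0.8}

```text
t: 9.98
tcp_pos: [0.5521, 0.1768, 0.2817]
tool_rot: [-0.001, 1.0, -0.001, -0.002]
ft_force: [-2.0, -0.7, 6.8]
width: 0.36
```

Emit:
send_rows:
  motion:
    - {"travel":[0,0,0.1],"twist":0,"fingers":0.8}
    - {"travel":[0,0,0.1],"twist":0,"fingers":0.8}

```text
t: 10.22
tcp_pos: [0.5522, 0.1768, 0.2816]
tool_rot: [-0.001, 1.0, -0.001, -0.001]
ft_force: [-5.3, -3.1, 14.7]
width: 0.364
```

Emit:
send_rows:
  motion:
    - {"travel":[0,0,0.05],"twist":0.06,"fingers":0.8}
    - {"travel":[0,0,0.06],"twist":0.12,"fingers":0.8}

```text
t: 10.48
tcp_pos: [0.5524, 0.1769, 0.2817]
tool_rot: [-0.001, 0.998, -0.062, -0.001]
ft_force: [-1.9, 0.2, 7.3]
width: 0.36
```

Emit:
send_rows:
  motion:
    - {"travel":[0,0,0.06],"twist":0.06,"fingers":0.8}
    - {"travel":[0,0,0.06],"twist":0.12,"fingers":0.8}

```text
t: 10.72
tcp_pos: [0.5526, 0.1771, 0.2817]
tool_rot: [-0.001, 0.992, -0.122, -0.0]
ft_force: [0.6, -0.2, 4.6]
width: 0.36
```

```bash
python3 - <<'E'
from h import *
s=state(); print(np.round(s["joint_pos"],3))
E
```

```text
{'t': 10.725, 'tcp_pos': [0.5526, 0.1771, 0.2817], 'tool_rot': [-0.0011, 0.9925, -0.1224, -0.0003], 'ft_force': [0.5926, -0.1823, 4.5968], 'wrist_torque': [-0.0113, 0.0968, -0.013], 'width': 0.3596}
[-0.098  0.506 -0.34   1.82   0.213  0.851 -2.356]
```

Emit:
send_rows:
  motion:
    - {"travel":[-0.03,0.03,0.02],"twist":-0.12,"fingers":0.8}
    - {"travel":[-0.04,0.03,0.02],"twist":-0.25,"fingers":0.8}

```text
t: 10.98
tcp_pos: [0.5522, 0.177, 0.2818]
tool_rot: [-0.001, 1.0, 0.004, 0.0]
ft_force: [0.2, -0.9, -0.1]
width: 0.363
```

Emit:
send_rows:
  motion:
    - {"travel":[0,0,0.06],"twist":-0.06,"fingers":0.8}
    - {"travel":[0,0,0.06],"twist":-0.12,"fingers":0.8}

```text
t: 11.22
tcp_pos: [0.5524, 0.177, 0.2817]
tool_rot: [-0.001, 0.998, 0.065, 0.001]
ft_force: [0.2, 0.2, 4.9]
width: 0.362
```

Emit:
send_rows:
  motion:
    - {"travel":[0,0,0.06],"twist":-0.06,"fingers":0.8}
    - {"travel":[0,0,0.06],"twist":-0.12,"fingers":0.8}

```text
t: 11.48
tcp_pos: [0.5527, 0.177, 0.2817]
tool_rot: [-0.001, 0.992, 0.126, 0.001]
ft_force: [-0.4, 0.5, 4.4]
width: 0.363
```

Emit:
send_rows:
  motion:
    - {"travel":[0,0,0.06],"twist":-0.06,"fingers":0.8}
    - {"travel":[0,0,0.06],"twist":-0.12,"fingers":0.8}

```text
t: 11.72
tcp_pos: [0.5529, 0.1773, 0.2816]
tool_rot: [-0.001, 0.983, 0.186, 0.002]
ft_force: [-0.7, 1.1, 4.3]
width: 0.358
```

Emit:
send_rows:
  motion:
    - {"travel":[-0.05,0,0.06],"twist":-0.06,"fingers":0.8}
    - {"travel":[-0.08,0,0.06],"twist":-0.12,"fingers":0.8}

```text
t: 11.98
tcp_pos: [0.5524, 0.1769, 0.2814]
tool_rot: [-0.001, 0.969, 0.246, 0.002]
ft_force: [1.6, -0.7, 0.4]
width: 0.359
```

Emit:
send_rows:
  motion:
    - {"travel":[-0.02,0,0.06],"twist":-0.06,"fingers":0.8}
    - {"travel":[-0.02,0,0.06],"twist":-0.12,"fingers":0.8}

```text
t: 12.22
tcp_pos: [0.5522, 0.1767, 0.2809]
tool_rot: [-0.001, 0.953, 0.304, 0.002]
ft_force: [-0.0, -0.3, -3.0]
width: 0.361
```

Emit:
send_rows:
  motion:
    - {"travel":[-0.02,0,0.06],"twist":-0.06,"fingers":0.8}
    - {"travel":[-0.02,0,0.06],"twist":-0.12,"fingers":0.8}

```text
t: 12.48
tcp_pos: [0.5517, 0.1771, 0.2802]
tool_rot: [-0.001, 0.932, 0.362, 0.002]
ft_force: [-3.1, 3.4, -2.4]
width: 0.363
```

Emit:
send_rows:
  motion:
    - {"travel":[-0.02,0,0.06],"twist":-0.06,"fingers":0.8}
    - {"travel":[-0.02,0,0.06],"twist":-0.12,"fingers":0.8}

```text
t: 12.72
tcp_pos: [0.5515, 0.1772, 0.2799]
tool_rot: [-0.001, 0.908, 0.418, 0.002]
ft_force: [-0.4, 1.3, 1.1]
width: 0.363
```

Emit:
send_rows:
  motion:
    - {"travel":[0,0,0.1],"twist":0.02,"fingers":0.8}
    - {"travel":[0,0,0.15],"twist":0.02,"fingers":0.8}

```text
t: 12.98
tcp_pos: [0.5515, 0.1772, 0.2783]
tool_rot: [-0.001, 0.913, 0.408, 0.002]
ft_force: [-0.4, 1.4, 1.2]
width: 0.361
```

Emit:
send_rows:
  motion:
    - {"travel":[0,0,0.1],"twist":0,"fingers":0.8}
    - {"travel":[0,0,0.15],"twist":0,"fingers":0.8}

```text
t: 13.22
tcp_pos: [0.5515, 0.1772, 0.2768]
tool_rot: [-0.001, 0.913, 0.408, 0.002]
ft_force: [-0.8, 0.7, 1.7]
width: 0.364
```

Emit:
send_rows:
  motion:
    - {"travel":[0,0,0.1],"twist":0,"fingers":0.8}
    - {"travel":[0,0,0.1],"twist":0,"fingers":0.8}

```text
t: 13.48
tcp_pos: [0.5516, 0.1772, 0.2758]
tool_rot: [-0.001, 0.913, 0.408, 0.003]
ft_force: [-0.2, 0.4, 1.0]
width: 0.363
```

Emit:
send_rows:
  motion:
    - {"travel":[0,0,0.08],"twist":0,"fingers":0.8}
    - {"travel":[0,0,0.08],"twist":0,"fingers":0.8}

```text
t: 13.72
tcp_pos: [0.5517, 0.1774, 0.2757]
tool_rot: [-0.001, 0.913, 0.408, 0.003]
ft_force: [-4.5, -0.2, 12.5]
width: 0.364
```

Emit:
send_rows:
  motion:
    - {"travel":[0,0,-0.04],"twist":0,"fingers":0.8}
    - {"travel":[0,0,-0.04],"twist":0,"fingers":0.4}
    - {"travel":[0,0,-0.04],"twist":0,"fingers":0.1}
    - {"travel":[0,0,-0.04],"twist":0,"fingers":0}
    - {"travel":[0,0,-0.04],"twist":0,"fingers":0}

```text
t: 14.35
tcp_pos: [0.5517, 0.1774, 0.2761]
tool_rot: [-0.001, 0.913, 0.408, 0.003]
ft_force: [-0.7, -0.1, 0.5]
width: 1.002
```

Emit:
send_rows:
  motion:
    - {"travel":[0,0,-2],"twist":0,"fingers":0}
    - {"travel":[0,0,-6],"twist":0,"fingers":0}
    - {"travel":[0,0,-11],"twist":0,"fingers":0}
    - {"travel":[0,0,-12],"twist":0.17,"fingers":0}
    - {"travel":[0,0,-12],"twist":0.34,"fingers":0}

```text
t: 14.98
tcp_pos: [0.5512, 0.1771, 0.3988]
tool_rot: [-0.001, 0.97, 0.245, 0.004]
ft_force: [-0.0, -0.7, 0.0]
width: 0.999
```

```bash
python3 - <<'E'
from h import *
s=state()
for n,c in(("top",(.5532,.1765)),("side",(.551,.1745))): disc(n,np.array(c),.0985,.055,show=f"pics/f_{n}.png")
E
```

```text
{'t': 14.975, 'tcp_pos': [0.5512, 0.1771, 0.3988], 'tool_rot': [-0.0012, 0.9696, 0.2447, 0.0042], 'ft_force': [-0.0472, -0.6981, 0.0241], 'wrist_torque': [0.0466, -0.0058, 0.0063], 'width': 0.9994}
top 658 29 tilt [-0.004 -0.001] z 0.0982 centre [0.55   0.1724] res 0.0046
side 464 32 tilt [-0.003  0.005] z 0.0972 centre [0.5507 0.1755] res 0.0009
```

Emit:
send_rows:
  motion:
    - {"travel":[-1.9,5.1,0],"twist":0.1,"fingers":0}
    - {"travel":[-3.8,10.2,0],"twist":0.2,"fingers":0}
    - {"travel":[-5.7,15.4,0],"twist":0.3,"fingers":0}
    - {"travel":[-7.6,20.5,0],"twist":0.4,"fingers":0}
    - {"travel":[-9.5,25.6,0],"twist":0.494,"fingers":0}

```text
t: 15.7
tcp_pos: [0.5896, -0.0948, 0.3977]
tool_rot: [-0.002, 1.0, 0.003, 0.003]
ft_force: [0.7, 0.5, 0.0]
width: 1.001
```

Emit:
send_rows:
  motion:
    - {"travel":[0.8,5.4,3],"twist":0,"fingers":0}
    - {"travel":[1.5,10.8,7],"twist":0,"fingers":0}
    - {"travel":[2.2,15.8,12],"twist":0,"fingers":0}
    - {"travel":[2.2,15.8,14],"twist":0,"fingers":0}
    - {"travel":[2.2,15.8,14],"twist":0,"fingers":0}

```text
t: 16.32
tcp_pos: [0.6127, -0.2526, 0.2555]
tool_rot: [-0.003, 1.0, 0.004, 0.002]
ft_force: [0.0, 0.0, 0.2]
width: 0.996
```

Now down to TCP z of about 0.182.

Emit:
send_rows:
  motion:
    - {"travel":[-0.12,0.34,2.5],"twist":0.008,"fingers":0}
    - {"travel":[-0.12,0.34,5],"twist":0.008,"fingers":0}
    - {"travel":[-0.12,0.34,6.5],"twist":0.008,"fingers":0}
    - {"travel":[-0.12,0.34,7.3],"twist":0.008,"fingers":0}
    - {"travel":[-0.12,0.34,7.3],"twist":0.008,"fingers":0}

```text
t: 16.95
tcp_pos: [0.6121, -0.2553, 0.1829]
tool_rot: [-0.003, 1.0, 0.0, 0.002]
ft_force: [0.0, 0.7, -0.1]
width: 0.998
```

Emit:
send_rows:
  motion:
    - {"travel":[0,0,0],"twist":0,"fingers":0.25}
    - {"travel":[0,0,0],"twist":0,"fingers":0.4}
    - {"travel":[0,0,0],"twist":0,"fingers":0.6}
    - {"travel":[0,0,0],"twist":0,"fingers":0.65}
    - {"travel":[0,0,0],"twist":0,"fingers":0.65}
  newtons: 40

```text
t: 17.58
tcp_pos: [0.6123, -0.2554, 0.184]
tool_rot: [-0.003, 1.0, 0.0, 0.002]
ft_force: [-4.4, 1.2, 10.1]
width: 0.547
```

Emit:
send_rows:
  motion:
    - {"travel":[0,0,-0.5],"twist":0,"fingers":0.7}
    - {"travel":[0,0,-2],"twist":0,"fingers":0.7}
    - {"travel":[0,0,-4],"twist":0,"fingers":0.7}
    - {"travel":[0,0,-4],"twist":0,"fingers":0.7}

```text
t: 18.08
tcp_pos: [0.6127, -0.2558, 0.2265]
tool_rot: [-0.002, 1.0, 0.0, 0.004]
ft_force: [-0.3, -0.4, -1.6]
width: 0.542
```

```bash
python3 - <<'E'
from h import *
s=state(); t=s["tcp_pos"]
for n in("top","side"): disc(n,t[:2],t[2]-.182+.0105,.054,tol=.009,show=f"pics/g_{n}.png")
E
```

```text
{'t': 18.075, 'tcp_pos': [0.6127, -0.2558, 0.2265], 'tool_rot': [-0.0021, 1.0, 0.0004, 0.0038], 'ft_force': [-0.2746, -0.4144, -1.5638], 'wrist_torque': [-0.01, 0.0294, -0.0312], 'width': 0.5421}Traceback (most recent call last):
  File "<stdin>", line 3, in <module>
  File "h.py", line 37, in disc
    f=least_squares(lambda x:np.hypot(*(E-x).T)-R,c[:2],loss="soft_l1",f_scale=.001)
    return func(*args, **kwargs)
    vector_fun = VectorFunction(
        fun_wrapped,
    ...<6 lines>...
        workers=workers
    )
    self._update_fun()
    ~~~~~~~~~~~~~~~~^^
    self.f = self.fun_wrapped(xp_copy(self.x))
             ~~~~~~~~~~~~~~~~^^^^^^^^^^^^^^^^^
    return np.atleast_1d(self.fun(x))
                         ~~~~~~~~^^^
    return self.f(x, *self.args, **self.kwargs)
           ~~~~~~^^^^^^^^^^^^^^^^^^^^^^^^^^^^^^
  File "h.py", line 37, in <lambda>
    f=least_squares(lambda x:np.hypot(*(E-x).T)-R,c[:2],loss="soft_l1",f_scale=.001)
                                        ~^~
ValueError: operands could not be broadcast together with shapes (0,) (2,)
```

Emit:
send_rows:
  motion:
    - {"travel":[0,0,-4],"twist":0,"fingers":0.7}
    - {"travel":[0,0,-9],"twist":0,"fingers":0.7}
    - {"travel":[-0.5,-4,-13],"twist":0,"fingers":0.7}
    - {"travel":[-1.1,-8,-17],"twist":0,"fingers":0.7}
    - {"travel":[-1.8,-13,-17],"twist":0,"fingers":0.7}

```text
t: 18.75
tcp_pos: [0.5933, -0.1258, 0.3985]
tool_rot: [-0.002, 1.0, -0.0, 0.005]
ft_force: [0.5, 0.7, -1.9]
width: 0.544
```

Emit:
send_rows:
  motion:
    - {"travel":[-0.7,-5,0],"twist":0,"fingers":0.7}
    - {"travel":[-1.4,-10,0],"twist":0,"fingers":0.7}
    - {"travel":[-2.1,-15,0],"twist":0,"fingers":0.7}
    - {"travel":[-2.8,-20,0],"twist":0,"fingers":0.7}
    - {"travel":[-3.5,-25,0],"twist":0,"fingers":0.7}

```text
t: 19.38
tcp_pos: [0.5579, 0.1257, 0.3987]
tool_rot: [-0.002, 1.0, -0.0, 0.005]
ft_force: [0.4, 0.5, -1.7]
width: 0.545
```

Emit:
send_rows:
  motion:
    - {"travel":[-0.4,-3,1],"twist":0,"fingers":0.7}
    - {"travel":[-0.6,-5.2,3],"twist":0,"fingers":0.7}
    - {"travel":[-0.6,-5.2,4],"twist":0,"fingers":0.7}
    - {"travel":[-0.6,-5.2,4],"twist":0,"fingers":0.7}

```text
t: 19.88
tcp_pos: [0.5523, 0.177, 0.358]
tool_rot: [-0.001, 1.0, -0.001, 0.004]
ft_force: [-0.4, -0.6, -0.9]
width: 0.543
```

```bash
python3 - <<'E'
from h import *
s=state(); t=s["tcp_pos"]
for n in("side","top"): 
  try: disc(n,t[:2],t[2]-.184+.0105,.054,tol=.009,show=f"pics/g_{n}.png")
  except Exception as e: print(n,"fail")
E
```

```text
{'t': 19.875, 'tcp_pos': [0.5523, 0.177, 0.358], 'tool_rot': [-0.0012, 1.0, -0.0006, 0.0042], 'ft_force': [-0.3695, -0.6267, -0.8973], 'wrist_torque': [0.0286, 0.0084, -0.0199], 'width': 0.5428}
side 463 25 tilt [0.013 0.025] z 0.183 centre [0.5525 0.1749] res 0.0008
top 514 21 tilt [0.007 0.017] z 0.1845 centre [0.5552 0.1772] res 0.0008
```

Emit:
send_rows:
  motion:
    - {"travel":[-0.16,0,1],"twist":0,"fingers":0.7}
    - {"travel":[-0.16,0,2],"twist":0,"fingers":0.7}
    - {"travel":[-0.16,0,3],"twist":0,"fingers":0.7}
    - {"travel":[-0.16,0,4],"twist":0,"fingers":0.7}
    - {"travel":[-0.16,0,4.6],"twist":0,"fingers":0.7}

```text
t: 20.6
tcp_pos: [0.5514, 0.177, 0.3123]
tool_rot: [-0.001, 1.0, -0.001, 0.005]
ft_force: [0.1, -0.1, -1.3]
width: 0.545
```

Emit:
send_rows:
  motion:
    - {"travel":[0,0,0.15],"twist":0,"fingers":0.7}
    - {"travel":[0,0,0.2],"twist":0,"fingers":0.7}

```text
t: 20.85
tcp_pos: [0.5515, 0.1771, 0.3103]
tool_rot: [-0.001, 1.0, -0.001, 0.005]
ft_force: [0.3, -0.6, -1.4]
width: 0.544
```

Emit:
send_rows:
  motion:
    - {"travel":[0,0,0.15],"twist":0,"fingers":0.7}
    - {"travel":[0,0,0.2],"twist":0,"fingers":0.7}

```text
t: 21.1
tcp_pos: [0.5515, 0.1771, 0.3084]
tool_rot: [-0.001, 1.0, -0.001, 0.005]
ft_force: [0.7, 0.1, -1.6]
width: 0.541
```

Emit:
send_rows:
  motion:
    - {"travel":[0,0,0.15],"twist":0,"fingers":0.7}
    - {"travel":[0,0,0.2],"twist":0,"fingers":0.7}

```text
t: 21.35
tcp_pos: [0.5516, 0.1771, 0.3063]
tool_rot: [-0.001, 1.0, -0.001, 0.005]
ft_force: [-0.2, 0.0, -1.2]
width: 0.543
```

Emit:
send_rows:
  motion:
    - {"travel":[0,0,0.15],"twist":0,"fingers":0.7}
    - {"travel":[0,0,0.2],"twist":0,"fingers":0.7}

```text
t: 21.6
tcp_pos: [0.5515, 0.1771, 0.3042]
tool_rot: [-0.001, 1.0, -0.001, 0.005]
ft_force: [-0.4, 0.2, -1.2]
width: 0.547
```

Emit:
send_rows:
  motion:
    - {"travel":[-0.05,0,0.3],"twist":0,"fingers":0.7}
    - {"travel":[-0.05,0,0.5],"twist":0,"fingers":0.7}

```text
t: 21.85
tcp_pos: [0.551, 0.1771, 0.2989]
tool_rot: [-0.001, 1.0, -0.001, 0.005]
ft_force: [0.3, -0.6, -1.8]
width: 0.543
```

Emit:
send_rows:
  motion:
    - {"travel":[0,0,0.3],"twist":0,"fingers":0.7}
    - {"travel":[0,0,0.5],"twist":0,"fingers":0.7}

```text
t: 22.1
tcp_pos: [0.5511, 0.1771, 0.2937]
tool_rot: [-0.001, 1.0, -0.001, 0.005]
ft_force: [-0.1, -0.3, -1.0]
width: 0.545
```

Emit:
send_rows:
  motion:
    - {"travel":[0,0,0.3],"twist":0,"fingers":0.7}
    - {"travel":[0,0,0.5],"twist":0,"fingers":0.7}

```text
t: 22.35
tcp_pos: [0.551, 0.1771, 0.2884]
tool_rot: [-0.001, 1.0, -0.001, 0.004]
ft_force: [0.1, 0.6, -1.1]
width: 0.542
```

Emit:
send_rows:
  motion:
    - {"travel":[0,0,0.15],"twist":0,"fingers":0.7}
    - {"travel":[0,0,0.3],"twist":0,"fingers":0.7}

```text
t: 22.6
tcp_pos: [0.5511, 0.1771, 0.2853]
tool_rot: [-0.001, 1.0, -0.001, 0.005]
ft_force: [-0.8, -0.2, -2.2]
width: 0.54
```

Emit:
send_rows:
  motion:
    - {"travel":[0,0,0.1],"twist":0,"fingers":0.7}
    - {"travel":[0,0,0.15],"twist":0,"fingers":0.7}

```text
t: 22.85
tcp_pos: [0.5511, 0.1771, 0.2838]
tool_rot: [-0.001, 1.0, -0.001, 0.005]
ft_force: [0.1, 0.7, -1.0]
width: 0.542
```

Emit:
send_rows:
  motion:
    - {"travel":[0,0,0.08],"twist":0,"fingers":0.7}
    - {"travel":[0,0,0.08],"twist":0,"fingers":0.7}

```text
t: 23.1
tcp_pos: [0.5511, 0.1771, 0.2829]
tool_rot: [-0.001, 1.0, -0.001, 0.004]
ft_force: [0.1, 0.3, -0.7]
width: 0.545
```

Emit:
send_rows:
  motion:
    - {"travel":[0,0,0.08],"twist":0,"fingers":0.7}
    - {"travel":[0,0,0.08],"twist":0,"fingers":0.7}

```text
t: 23.35
tcp_pos: [0.5512, 0.1771, 0.2822]
tool_rot: [-0.001, 1.0, -0.001, 0.005]
ft_force: [0.0, -0.4, -0.4]
width: 0.547
```

Emit:
send_rows:
  motion:
    - {"travel":[0,0,0.08],"twist":0,"fingers":0.7}
    - {"travel":[0,0,0.08],"twist":0,"fingers":0.7}

```text
t: 23.6
tcp_pos: [0.5512, 0.1772, 0.282]
tool_rot: [-0.001, 1.0, -0.001, 0.005]
ft_force: [-2.7, -2.2, 10.2]
width: 0.549
```

Emit:
send_rows:
  motion:
    - {"travel":[0,0,-0.02],"twist":0,"fingers":0.5}
    - {"travel":[0,0,-0.04],"twist":0,"fingers":0.3}
    - {"travel":[0,0,-0.04],"twist":0,"fingers":0}
    - {"travel":[0,0,-0.04],"twist":0,"fingers":0}

```text
t: 24.1
tcp_pos: [0.5512, 0.1772, 0.2823]
tool_rot: [-0.001, 1.0, -0.001, 0.005]
ft_force: [-0.0, 0.5, -0.0]
width: 1.0
```

Emit:
send_rows:
  motion:
    - {"travel":[0,0,-2],"twist":0,"fingers":0}
    - {"travel":[0,0,-6],"twist":0,"fingers":0}
    - {"travel":[0,0,-11],"twist":0,"fingers":0}
    - {"travel":[0,2,-12],"twist":0,"fingers":0}
    - {"travel":[-1,7,-12],"twist":0,"fingers":0}

```text
t: 24.72
tcp_pos: [0.5399, 0.108, 0.4046]
tool_rot: [-0.002, 1.0, 0.001, 0.006]
ft_force: [1.0, -0.2, -0.0]
width: 1.001
```

Emit:
send_rows:
  motion:
    - {"travel":[-2.2,5,0],"twist":0,"fingers":0}
    - {"travel":[-4.4,10,0],"twist":0,"fingers":0}
    - {"travel":[-6.6,15,0],"twist":0,"fingers":0}
    - {"travel":[-8.8,20,0],"twist":0,"fingers":0}
    - {"travel":[-10.9,25,1],"twist":0,"fingers":0}

```text
t: 25.35
tcp_pos: [0.4306, -0.1435, 0.394]
tool_rot: [-0.001, 1.0, 0.001, 0.008]
ft_force: [2.0, 0.1, -0.3]
width: 1.003
```

```bash
python3 - <<'E'
from h import *
s=state()
for n,c in(("top",(.5532,.1765)),("side",(.551,.1745))): disc(n,np.array(c),.1085,.054,show=f"pics/i_{n}.png")
p=cv2.imread("pics/i_side.png"); t=cv2.imread("pics/i_top.png")
cv2.imwrite("pics/i.png",np.hstack([cv2.resize(p[90:200,195:325],(400,338),interpolation=2),cv2.resize(t[155:265,95:225],(400,338),interpolation=2)]))
E
```

```text
{'t': 25.35, 'tcp_pos': [0.4306, -0.1435, 0.394], 'tool_rot': [-0.0014, 1.0, 0.0009, 0.0078], 'ft_force': [1.9708, 0.0774, -0.2956], 'wrist_torque': [-0.0364, -0.0329, -0.0161], 'width': 1.0028}
top 853 36 tilt [-0.001  0.005] z 0.1079 centre [0.5539 0.1766] res 0.0017
side 340 22 tilt [-0.001  0.013] z 0.1069 centre [0.5499 0.1761] res 0.0011
```

View pics/i.png

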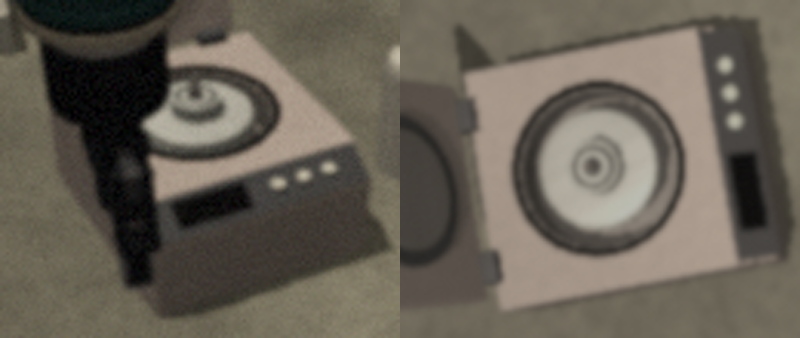

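The lid lies flat and centred, with its plate top at 0.1075 m (0.108 expected). The tool now leans about 0.016 rad, so I include that in the aim for the cap.

Emit:
send_rows:
  motion:
    - {"travel":[-0.4,0.2,3],"twist":0,"fingers":0}
    - {"travel":[-0.8,0.4,8],"twist":0,"fingers":0}
    - {"travel":[-1.0,0.4,12],"twist":0,"fingers":0}
    - {"travel":[-1.0,0.4,14],"twist":0,"fingers":0}
    - {"travel":[-1.0,0.4,14],"twist":0,"fingers":0}

```text
t: 26.08
tcp_pos: [0.421, -0.1497, 0.2525]
tool_rot: [-0.002, 1.0, -0.002, 0.006]
ft_force: [-0.5, 0.4, 0.0]
width: 1.0
```

```bash
cat >> h.py <<'E'
from scipy.spatial.transform import Rotation
def grasp():
    s=state(); q=s["tool_rot"]; R=Rotation.from_quat([q[1],q[2],q[3],q[0]]).as_matrix()
    g=np.array(s["tcp_pos"])+.155*R[:,2]; print("grasp",g.round(4),"toolz",R[:,2].round(4)); return g,R
E
python3 -c "
from h import *
grasp()"
```

```text
{'t': 26.075, 'tcp_pos': [0.421, -0.1497, 0.2525], 'tool_rot': [-0.0018, 1.0, -0.0022, 0.0056], 'ft_force': [-0.4819, 0.363, 0.0104], 'wrist_torque': [-0.0426, -0.059, -0.0365], 'width': 1.0}
grasp [ 0.4227 -0.1491  0.0975] toolz [ 0.0112  0.0036 -0.9999]
```

Emit:
send_rows:
  motion:
    - {"travel":[0.21,-0.23,2.5],"twist":0,"fingers":0}
    - {"travel":[0.21,-0.23,5],"twist":0,"fingers":0}
    - {"travel":[0.21,-0.23,6.5],"twist":0,"fingers":0}
    - {"travel":[0.21,-0.23,7.2],"twist":0,"fingers":0}
    - {"travel":[0.21,-0.23,7.2],"twist":0,"fingers":0}

```text
t: 26.7
tcp_pos: [0.4242, -0.1472, 0.1809]
tool_rot: [-0.002, 1.0, -0.002, 0.006]
ft_force: [-0.1, 0.3, 0.3]
width: 1.001
```

Emit:
send_rows:
  motion:
    - {"travel":[0,0,0],"twist":0,"fingers":0.4}
    - {"travel":[0,0,0],"twist":0,"fingers":0.55}
    - {"travel":[0,0,0],"twist":0,"fingers":0.7}
    - {"travel":[0,0,0],"twist":0,"fingers":0.8}
    - {"travel":[0,0,0],"twist":0,"fingers":0.8}
  newtons: 40

```text
t: 27.32
tcp_pos: [0.4243, -0.1472, 0.1814]
tool_rot: [-0.002, 1.0, -0.002, 0.006]
ft_force: [-3.5, 0.2, 12.3]
width: 0.385
```

```bash
python3 -c "
from h import *
grasp()"
```

```text
{'t': 27.325, 'tcp_pos': [0.4243, -0.1472, 0.1814], 'tool_rot': [-0.0016, 1.0, -0.0022, 0.0059], 'ft_force': [-3.5326, 0.1836, 12.2648], 'wrist_torque': [0.1601, 0.6163, -0.1281], 'width': 0.3853}
grasp [ 0.4261 -0.1467  0.0264] toolz [ 0.0119  0.0031 -0.9999]
```

Emit:
send_rows:
  motion:
    - {"travel":[0,0,-1],"twist":0,"fingers":0.8}
    - {"travel":[0,0,-4],"twist":0,"fingers":0.8}
    - {"travel":[0,0,-8],"twist":0,"fingers":0.8}
    - {"travel":[0,0,-12],"twist":0,"fingers":0.8}
    - {"travel":[0,0,-16],"twist":0,"fingers":0.8}
  newtons: 60

```text
t: 27.95
tcp_pos: [0.422, -0.1475, 0.3432]
tool_rot: [-0.002, 1.0, -0.002, 0.006]
ft_force: [-0.2, -0.5, -0.9]
width: 0.369
```

```bash
python3 -c "
from h import *
grasp()"
```

```text
{'t': 27.95, 'tcp_pos': [0.422, -0.1475, 0.3432], 'tool_rot': [-0.0015, 1.0, -0.0022, 0.006], 'ft_force': [-0.2176, -0.4948, -0.9096], 'wrist_torque': [-0.0174, -0.0358, 0.0934], 'width': 0.3692}
grasp [ 0.4239 -0.1471  0.1882] toolz [ 0.0121  0.0031 -0.9999]
```

Emit:
send_rows:
  motion:
    - {"travel":[2,-5,-2],"twist":0,"fingers":0.8}
    - {"travel":[4,-10,-4],"twist":0,"fingers":0.8}
    - {"travel":[6,-15,-5],"twist":0,"fingers":0.8}
    - {"travel":[8,-20,-5],"twist":0,"fingers":0.8}
    - {"travel":[10,-25,-5],"twist":0,"fingers":0.8}

```text
t: 28.58
tcp_pos: [0.5226, 0.1034, 0.396]
tool_rot: [-0.001, 1.0, -0.002, 0.006]
ft_force: [0.1, -1.9, -1.2]
width: 0.377
```

Emit:
send_rows:
  motion:
    - {"travel":[1.4,-3.7,0],"twist":0,"fingers":0.8}
    - {"travel":[2.8,-7.4,1],"twist":0,"fingers":0.8}
    - {"travel":[2.8,-7.4,2],"twist":0,"fingers":0.8}
    - {"travel":[2.8,-7.4,2],"twist":0,"fingers":0.8}

```text
t: 29.08
tcp_pos: [0.5509, 0.1769, 0.3761]
tool_rot: [-0.001, 1.0, -0.002, 0.006]
ft_force: [0.2, -0.9, -0.4]
width: 0.373
```

```bash
python3 - <<'E'
from h import *
g,R=grasp(); z=r.read_state()["tcp_pos"][2]-.1814
for n in("top","side"):
    p,d=imaging.get_image(n); cv2.imwrite(f"pics/j_{n}.png",p); W=cloud(n,d); rr=np.hypot(W[...,0]-g[0],W[...,1]-g[1])
    S=W[(rr<.035)&(abs(W[...,2]-z-.005)<.004)]; print(n,len(S),S.mean(0).round(4) if len(S) else "", [x for x in circ(S[:,:2])] if len(S) else "")
    for c in [(g[0],g[1],z)]: print(proj(n,c))
E
python3 - <<'E'
import cv2,numpy as np
p=cv2.imread("pics/j_side.png"); t=cv2.imread("pics/j_top.png")
cv2.imwrite("pics/j.png",np.hstack([cv2.resize(p[70:150,215:310],(400,336),interpolation=2),cv2.resize(t[165:245,115:210],(400,336),interpolation=2)]))
E
```

```text
{'t': 29.075, 'tcp_pos': [0.5509, 0.1769, 0.3761], 'tool_rot': [-0.001, 1.0, -0.0023, 0.0056], 'ft_force': [0.1818, -0.8925, -0.4329], 'wrist_torque': [-0.0362, 0.0858, 0.0401], 'width': 0.3729}
grasp [0.5526 0.1772 0.2211] toolz [ 0.0113  0.0021 -0.9999]
top 55 [0.5396 0.1648 0.1996] [array([0.55108392, 0.17018551]), 0.026445534080266953]
[[149.54149235 206.5783642 ]]
side 96 [0.548  0.1641 0.1993] [array([0.54954791, 0.1727877 ]), 0.02877681516110897]
[[257.8014901   98.40409573]]
```

View pics/j.png

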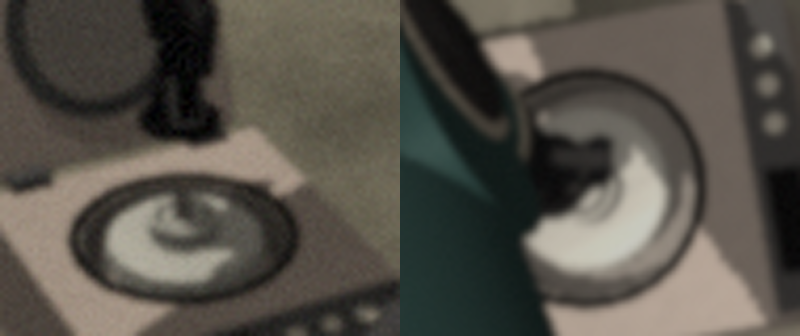

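```bash
sed -i 's/tol=.006,show=None/tol=.006,show=None,rin=.026/; s/(rr>.026)/(rr>rin)/; s/len(j)>8/len(j)>2/' h.py; python3 - <<'E'
from h import *
g,R=grasp()
for n in("top","side"):
    disc(n,g[:2],.1997,.027,tol=.004,rin=.012)
E
```

```text
{'t': 29.175, 'tcp_pos': [0.5512, 0.1764, 0.3771], 'tool_rot': [-0.0012, 1.0, -0.0028, 0.0065], 'ft_force': [-0.317, 0.3764, -1.077], 'wrist_torque': [-0.0577, -0.0035, 0.0032], 'width': 0.375}
grasp [0.5532 0.1768 0.2221] toolz [ 0.013   0.0023 -0.9999]
top 57 8 tilt [ 0.007 -0.013] z 0.2003 centre [0.553  0.1756] res 0.0004
side 99 18 tilt [-0.002  0.014] z 0.1996 centre [0.5524 0.1764] res 0.0012
```

Emit:
send_rows:
  motion:
    - {"travel":[-0.1,-0.02,1.2],"twist":0,"fingers":0.8}
    - {"travel":[-0.1,-0.02,2.6],"twist":0,"fingers":0.8}
    - {"travel":[-0.1,-0.02,4],"twist":0,"fingers":0.8}
    - {"travel":[-0.1,-0.02,4.5],"twist":0,"fingers":0.8}
    - {"travel":[-0.1,-0.02,4.5],"twist":0,"fingers":0.8}

```text
t: 29.9
tcp_pos: [0.5509, 0.177, 0.3318]
tool_rot: [-0.001, 1.0, -0.003, 0.006]
ft_force: [-0.5, 1.1, -0.2]
width: 0.37
```

```bash
python3 - <<'E'
from h import *
g,R=grasp(); z=r.read_state()["tcp_pos"][2]-.177+.005
for n in("top","side"):
    disc(n,g[:2],z,.027,tol=.005,rin=.012,show=f"pics/k_{n}.png")
    c=imaging.get_image(n)[0]; W=cloud(n,imaging.get_image(n)[1]); rr=np.hypot(W[...,0]-g[0],W[...,1]-g[1])
    S=W[(rr<.016)&(W[...,2]<z-.008)&(W[...,2]>.127)]; print("tip pts",len(S),S.mean(0).round(4) if len(S) else "")
p=cv2.imread("pics/k_side.png"); cv2.imwrite("pics/k.png",cv2.resize(p[85:145,225:295],None,fx=8,fy=8,interpolation=2))
E
```

```text
{'t': 29.9, 'tcp_pos': [0.5509, 0.177, 0.3318], 'tool_rot': [-0.0013, 1.0, -0.0028, 0.0064], 'ft_force': [-0.477, 1.1292, -0.1832], 'wrist_torque': [0.0223, 0.022, -0.0428], 'width': 0.3697}
grasp [0.5529 0.1774 0.1768] toolz [ 0.0128  0.0025 -0.9999]
top 27 5 tilt [0.011 0.021] z 0.1566 centre [0.554  0.1798] res 0.0008
tip pts 0 
side 69 14 tilt [-0.01  -0.035] z 0.1564 centre [0.5523 0.1782] res 0.0011
tip pts 11 [0.5508 0.1731 0.132 ]
```

View pics/k.png

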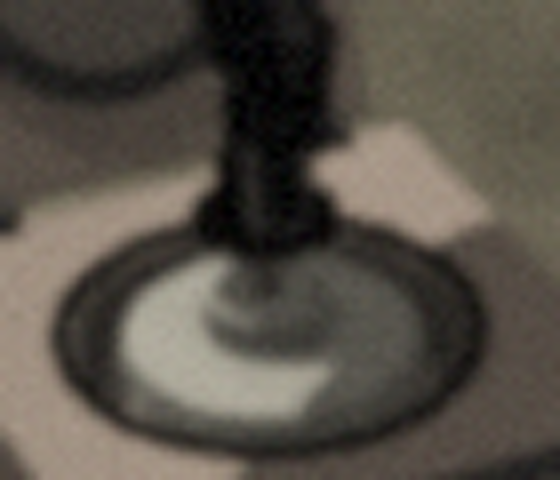

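```bash
python3 - <<'E'
from h import *
a=np.linspace(0,2*np.pi,90)
def ring(c,z,R):
    q=proj("side",np.c_[c[0]+R*np.cos(a),c[1]+R*np.sin(a),np.full(90,z)]); q=(q-[225,85]+.5)*8
    return np.r_[q.min(0),q.max(0)].round(1)
for c in((.5523,.1782),(.5508,.175)): print(c,"cap under",ring(c,.1515,.027),"cap top5",ring(c,.1565,.027))
for c in((.5508,.175),(.5508,.1755)): print(c,"collar",ring(c,.124,.024),"plate",ring(c,.108,.054),"rim",ring(c,.105,.074),"spin",ring(c,.135,.0045))
p=cv2.imread("pics/k_side.png"); g=cv2.cvtColor(p,6)
for row in(110,111,112,113,114,115,116,117,118,119,120,121): print(row,g[row,246:272])
E
```

```text
(0.5523, 0.1782) cap under [192.9 178.5 345.4 260. ] cap top5 [192.1 166.3 345.1 247.6]
(0.5508, 0.175) cap under [190.7 183.6 343.5 265.4] cap top5 [189.9 171.4 343.2 253. ]
(0.5508, 0.175) collar [203.  254.  336.7 327.5] plate [122.2 247.3 420.3 414. ] rim [ 67.3 225.6 475.4 454.6] spin [256.2 257.  281.4 270.8]
(0.5508, 0.1755) collar [202.7 253.2 336.3 326.8] plate [121.9 246.6 419.9 413.2] rim [ 67.  224.9 475.  453.8] spin [255.9 256.3 281.1 270. ]
110 [146 146 121  85  36  13  10   5  21  24  37  33  19  14  13  15  16  22
  15  17  60 107 142 150 151 149]
111 [147 137 108  59  20  12   6   0   5  31  37  32  16  18   6   7  18  19
  17  14  42  82 120 128 134 143]
112 [128 106  82  39  18   9  12   6  13  22  34  37  26  23  16  19  20  16
  12   5  25  46  68  78 104 110]
113 [82 69 48 34  7 15  8  7  5 15 29 32 26 16 20 28 25 19 11  8 20 36 52 51
 60 63]
114 [50 45 41 36 19 16  7 11  7 13 20 23 15 21 17 19 11  7 13 10 29 40 53 49
 43 39]
115 [51 53 50 45 37 27 29 25 14  9 13 19  7 11 12 17 16 24 29 27 42 50 54 50
 46 47]
116 [56 52 50 60 68 68 66 58 35 24 14 20 15 18 20 24 37 50 52 55 60 53 46 43
 46 50]
117 [ 52  60  72  92 109 116 114  92  68  43  37  31  31  34  44  49  59  69
  72  73  73  66  62  54  50  46]
118 [ 77  96 117 137 145 146 140 110  86  62  50  43  42  53  57  66  72  77
  82  79  78  81  74  69  61  56]
119 [114 136 152 158 160 155 129 102  78  68  61  51  43  52  63  73  76  76
  75  83  80  82  85  79  77  72]
120 [153 157 167 167 165 143 115  85  79  74  61  51  46  49  66  77  77  77
  68  72  85  86  87  80  85  79]
121 [165 167 167 157 159 138 106  84  74  78  60  57  46  52  66  75  78  76
  68  76  78  88  85  89  87  87]
```

Emit:
send_rows:
  motion:
    - {"travel":[0,0,0.2],"twist":0,"fingers":0.8}
    - {"travel":[0,0,0.4],"twist":0,"fingers":0.8}

```text
t: 30.45
tcp_pos: [0.551, 0.1769, 0.3285]
tool_rot: [-0.001, 1.0, -0.003, 0.007]
ft_force: [0.3, -0.4, -0.6]
width: 0.373
```

Emit:
send_rows:
  motion:
    - {"travel":[0,0,0.15],"twist":0,"fingers":0.8}
    - {"travel":[0,0,0.2],"twist":0,"fingers":0.8}

```text
t: 30.7
tcp_pos: [0.551, 0.1769, 0.3264]
tool_rot: [-0.001, 1.0, -0.003, 0.007]
ft_force: [0.2, -0.5, -0.9]
width: 0.37
```

Emit:
send_rows:
  motion:
    - {"travel":[0,0,0.1],"twist":0,"fingers":0.8}
    - {"travel":[0,0,0.15],"twist":0,"fingers":0.8}

```text
t: 30.95
tcp_pos: [0.551, 0.1769, 0.3248]
tool_rot: [-0.001, 1.0, -0.003, 0.007]
ft_force: [0.2, 0.4, -0.8]
width: 0.376
```

Emit:
send_rows:
  motion:
    - {"travel":[0,0,0.1],"twist":0,"fingers":0.8}
    - {"travel":[0,0,0.1],"twist":0,"fingers":0.8}

```text
t: 31.2
tcp_pos: [0.551, 0.1769, 0.3237]
tool_rot: [-0.001, 1.0, -0.003, 0.007]
ft_force: [-0.5, 0.6, -0.3]
width: 0.372
```

Emit:
send_rows:
  motion:
    - {"travel":[0,0,0.1],"twist":0,"fingers":0.8}
    - {"travel":[0,0,0.1],"twist":0,"fingers":0.8}

```text
t: 31.45
tcp_pos: [0.5511, 0.1769, 0.3226]
tool_rot: [-0.001, 1.0, -0.003, 0.007]
ft_force: [0.0, 0.1, -1.4]
width: 0.374
```

Emit:
send_rows:
  motion:
    - {"travel":[0,0,0.1],"twist":0,"fingers":0.8}
    - {"travel":[0,0,0.1],"twist":0,"fingers":0.8}

```text
t: 31.7
tcp_pos: [0.551, 0.1769, 0.3215]
tool_rot: [-0.001, 1.0, -0.003, 0.007]
ft_force: [-0.3, -0.8, -2.3]
width: 0.374
```

Emit:
send_rows:
  motion:
    - {"travel":[0,0,0.1],"twist":0,"fingers":0.8}
    - {"travel":[0,0,0.1],"twist":0,"fingers":0.8}

```text
t: 31.95
tcp_pos: [0.551, 0.1769, 0.3204]
tool_rot: [-0.001, 1.0, -0.003, 0.007]
ft_force: [-0.1, -1.0, -0.8]
width: 0.368
```

Emit:
send_rows:
  motion:
    - {"travel":[0,0,0.1],"twist":0,"fingers":0.8}
    - {"travel":[0,0,0.1],"twist":0,"fingers":0.8}

```text
t: 32.2
tcp_pos: [0.551, 0.1769, 0.3193]
tool_rot: [-0.001, 1.0, -0.003, 0.007]
ft_force: [0.0, 0.1, -0.8]
width: 0.375
```

Emit:
send_rows:
  motion:
    - {"travel":[0,0,0.1],"twist":0,"fingers":0.8}
    - {"travel":[0,0,0.1],"twist":0,"fingers":0.8}

```text
t: 32.45
tcp_pos: [0.551, 0.1769, 0.3183]
tool_rot: [-0.001, 1.0, -0.003, 0.007]
ft_force: [-0.2, -0.0, 0.2]
width: 0.377
```

```bash
python3 -c "
from h import *
grasp()"
```

```text
{'t': 32.45, 'tcp_pos': [0.551, 0.1769, 0.3183], 'tool_rot': [-0.0012, 1.0, -0.0029, 0.0067], 'ft_force': [-0.2464, -0.0412, 0.1664], 'wrist_torque': [0.0527, 0.0359, -0.0147], 'width': 0.3773}
grasp [0.5531 0.1773 0.1633] toolz [ 0.0134  0.0024 -0.9999]
```

Emit:
send_rows:
  motion:
    - {"travel":[0,0,0.1],"twist":0,"fingers":0.8}
    - {"travel":[0,0,0.1],"twist":0,"fingers":0.8}

```text
t: 32.7
tcp_pos: [0.5511, 0.1771, 0.3174]
tool_rot: [-0.001, 1.0, -0.003, 0.007]
ft_force: [0.5, 1.4, 0.3]
width: 0.371
```

Emit:
send_rows:
  motion:
    - {"travel":[0,0,0.1],"twist":0,"fingers":0.8}
    - {"travel":[0,0,0.1],"twist":0,"fingers":0.8}

```text
t: 32.95
tcp_pos: [0.5511, 0.1773, 0.3165]
tool_rot: [-0.002, 1.0, -0.003, 0.007]
ft_force: [-0.5, 3.6, 3.9]
width: 0.373
```

Emit:
send_rows:
  motion:
    - {"travel":[0,0,0.1],"twist":0,"fingers":0.8}
    - {"travel":[0,0,0.1],"twist":0,"fingers":0.8}

```text
t: 33.2
tcp_pos: [0.5511, 0.1774, 0.3157]
tool_rot: [-0.002, 1.0, -0.003, 0.007]
ft_force: [-1.5, 1.8, 4.6]
width: 0.369
```

Emit:
send_rows:
  motion:
    - {"travel":[0,0,0.1],"twist":0,"fingers":0.8}
    - {"travel":[0,0,0.1],"twist":0,"fingers":0.8}

```text
t: 33.45
tcp_pos: [0.5511, 0.1775, 0.3147]
tool_rot: [-0.002, 1.0, -0.003, 0.007]
ft_force: [-0.8, 2.1, 2.5]
width: 0.374
```

Emit:
send_rows:
  motion:
    - {"travel":[0,-0.03,0.1],"twist":0,"fingers":0.8}
    - {"travel":[0,-0.03,0.12],"twist":0,"fingers":0.8}

```text
t: 33.7
tcp_pos: [0.5511, 0.1776, 0.3133]
tool_rot: [-0.002, 1.0, -0.003, 0.007]
ft_force: [-1.0, 0.7, 2.0]
width: 0.377
```

Emit:
send_rows:
  motion:
    - {"travel":[0,0,0.1],"twist":0,"fingers":0.8}
    - {"travel":[0,0,0.12],"twist":0,"fingers":0.8}

```text
t: 33.95
tcp_pos: [0.5511, 0.1776, 0.3118]
tool_rot: [-0.002, 1.0, -0.003, 0.007]
ft_force: [-0.2, 2.0, -0.2]
width: 0.373
```

Emit:
send_rows:
  motion:
    - {"travel":[0,0,0.1],"twist":0,"fingers":0.8}
    - {"travel":[0,0,0.12],"twist":0,"fingers":0.8}

```text
t: 34.2
tcp_pos: [0.5511, 0.1776, 0.3104]
tool_rot: [-0.002, 1.0, -0.003, 0.007]
ft_force: [0.5, 0.9, -1.2]
width: 0.377
```

Emit:
send_rows:
  motion:
    - {"travel":[0,0,0.1],"twist":0,"fingers":0.8}
    - {"travel":[0,0,0.12],"twist":0,"fingers":0.8}

```text
t: 34.45
tcp_pos: [0.551, 0.1775, 0.3087]
tool_rot: [-0.002, 1.0, -0.003, 0.006]
ft_force: [1.9, 2.1, -7.0]
width: 0.37
```

Emit:
send_rows:
  motion:
    - {"travel":[0,0,0.1],"twist":0,"fingers":0.8}
    - {"travel":[0,0,0.15],"twist":0,"fingers":0.8}

```text
t: 34.7
tcp_pos: [0.551, 0.1774, 0.3071]
tool_rot: [-0.001, 1.0, -0.003, 0.006]
ft_force: [1.1, 0.3, -2.4]
width: 0.371
```

Emit:
send_rows:
  motion:
    - {"travel":[0,0,0.1],"twist":0,"fingers":0.8}
    - {"travel":[0,0,0.12],"twist":0,"fingers":0.8}

```text
t: 34.95
tcp_pos: [0.551, 0.1773, 0.3059]
tool_rot: [-0.001, 1.0, -0.003, 0.006]
ft_force: [-0.4, 0.4, -0.8]
width: 0.372
```

Emit:
send_rows:
  motion:
    - {"travel":[0,0,0.08],"twist":0,"fingers":0.8}
    - {"travel":[0,0,0.1],"twist":0,"fingers":0.8}

```text
t: 35.2
tcp_pos: [0.5512, 0.1774, 0.3056]
tool_rot: [-0.001, 1.0, -0.003, 0.007]
ft_force: [-3.5, -0.8, 10.1]
width: 0.374
```

Emit:
send_rows:
  motion:
    - {"travel":[0,0,0.08],"twist":0,"fingers":0.8}
    - {"travel":[0,0,0.1],"twist":0,"fingers":0.8}

```text
t: 35.45
tcp_pos: [0.5513, 0.1775, 0.3055]
tool_rot: [-0.001, 1.0, -0.003, 0.007]
ft_force: [-6.0, -3.0, 17.3]
width: 0.374
```

Bottomed at 0.3055 (0.3054 predicted). Now I release, lift clear and check.

Emit:
send_rows:
  motion:
    - {"travel":[0,0,-0.04],"twist":0,"fingers":0.6}
    - {"travel":[0,0,-0.04],"twist":0,"fingers":0.3}
    - {"travel":[0,0,-0.04],"twist":0,"fingers":0}
    - {"travel":[0,0,-0.04],"twist":0,"fingers":0}
    - {"travel":[0,0,-0.04],"twist":0,"fingers":0}

```text
t: 36.08
tcp_pos: [0.5513, 0.1775, 0.3059]
tool_rot: [-0.001, 1.0, -0.003, 0.007]
ft_force: [0.0, -0.1, 0.1]
width: 1.002
```

Emit:
send_rows:
  motion:
    - {"travel":[0,0,-2],"twist":0,"fingers":0}
    - {"travel":[0,0,-6],"twist":0,"fingers":0}
    - {"travel":[0,0,-10],"twist":0,"fingers":0}
    - {"travel":[-3,2,-12],"twist":0,"fingers":0}
    - {"travel":[-6,7,-12],"twist":0,"fingers":0}

```text
t: 36.7
tcp_pos: [0.4883, 0.1087, 0.4275]
tool_rot: [-0.002, 1.0, -0.001, 0.009]
ft_force: [1.0, -1.0, -0.5]
width: 1.0
```

Emit:
send_rows:
  motion:
    - {"travel":[-2,5,0],"twist":0,"fingers":0}
    - {"travel":[-4,10,0],"twist":0,"fingers":0}
    - {"travel":[-5,15,0],"twist":0,"fingers":0}
    - {"travel":[-5,19,0],"twist":0,"fingers":0}
    - {"travel":[-5,19,0],"twist":0,"fingers":0}

```text
t: 37.33
tcp_pos: [0.4376, -0.0835, 0.4271]
tool_rot: [-0.002, 1.0, -0.003, 0.01]
ft_force: [1.0, 0.6, 0.9]
width: 0.998
```

```bash
python3 - <<'E'
from h import *
state()
for n,c in(("top",(.5535,.1767)),("side",(.551,.175))):
    c=np.array(c)
    disc(n,c,.108,.054,rin=.03,show=f"pics/l_{n}.png"); disc(n,c,.129,.027,tol=.003,rin=.018)
    W=cloud(n,imaging.get_image(n)[1]); rr=np.hypot(*(W[...,:2]-c).transpose(2,0,1)); S=W[(rr<.025)&(W[...,2]>.145)]; print("knob top",len(S),S.mean(0).round(4) if len(S) else "")
p=cv2.imread("pics/l_side.png"); t=cv2.imread("pics/l_top.png")
cv2.imwrite("pics/l.png",np.hstack([cv2.resize(p[80:200,195:325],(400,370),interpolation=2),cv2.resize(t[155:265,95:225],(400,370),interpolation=2)]))
E
```

```text
{'t': 37.325, 'tcp_pos': [0.4376, -0.0835, 0.4271], 'tool_rot': [-0.0015, 0.9999, -0.003, 0.0095], 'ft_force': [1.0166, 0.6348, 0.9067], 'wrist_torque': [-0.006, 0.0077, 0.0502], 'width': 0.9981}
top 755 36 tilt [-0.     0.002] z 0.108 centre [0.5534 0.1768] res 0.0018
top 106 21 tilt [ 0.006 -0.008] z 0.1292 centre [0.552  0.1788] res 0.0013
knob top 133 [0.5525 0.1749 0.1521]
side 334 29 tilt [-0.005  0.016] z 0.1066 centre [0.5527 0.1747] res 0.0028
side 61 10 tilt [-0.004 -0.008] z 0.1278 centre [0.551 0.179] res 0.0016
knob top 76 [0.5515 0.1724 0.1499]
```

View pics/l.png

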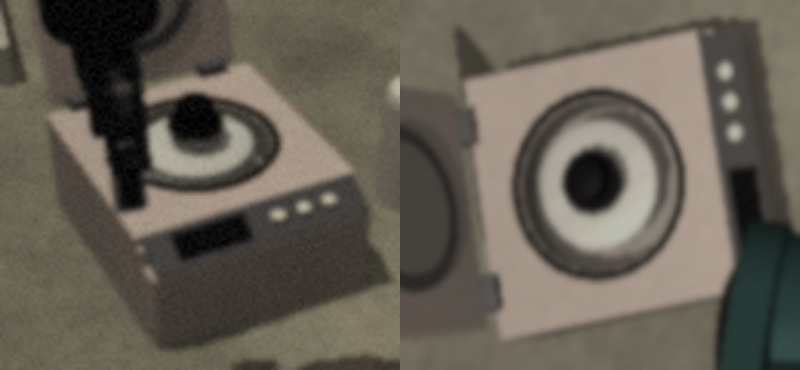

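```bash
python3 -c "
from workcell import ticket
print(ticket.sign_off())"
```

```text
the job is handed in; nothing more can be done
None
```

The microcentrifuge is back together and I handed the job in at about 37 s; sign-off gives no verdict, so the checks below are mine.

- **Rotor:** I set the grey rotor on the spindle and it stopped on the drive bar. I turned it under light pressure until a groove caught, then lowered it 6 mm to its seat. The highest wrist force I saw was about 15 N.
- **Lid:** it went over the hub and met the rotor at the predicted height, with about 10 N.
- **Locking cap:** it snapped past the spring bulges and bottomed within 0.1 mm of the predicted height. The highest wrist force I saw was about 17 N.

**Last checks:**

| Part | Measured height (mm) | Expected (mm) |
|---|---|---|
| Rotor deck (before the lid went on) | 98 | 98 |
| Lid plate top | 107–108 | 108 |
| Cap flange top | 128–129 | 129 |
| Cap knob top | 150–152 | 152 |

- **Released:** the gripper is open and well clear of everything.
- **Not certain:** the two cameras disagree by about 2 mm sideways. The cap's sideways fit also scatters by 2–4 mm, so its centring rests on the snap and bottoming rather than on the pictures.
- **Bad fit:** one top-camera fit of the rotor's centre was poor (4.6 mm residual), so I set it aside.
- **Not measured:** I never measured the tube rack, wash bottle or tip box afterwards. The arm's path kept clear of all three.

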